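Return a leather punch to its hole in the graded rack

ROBOT

A 6-joint arm with a two-finger parallel gripper is mounted at the origin on a cart in front of the work surface, level with it; the furniture and walls round the work are solid. World frame = base frame: x ahead of the robot, y to its left, z up, the work surface at z = 0. Lengths are in m, angles in rad, forces in N, time in s.
With the tool pointing down it reaches from about 0.35 to 0.975 m from the base axis. Payload 4.9 kg.
Tool frame: the origin (TCP) lies at the very end of the fingers, on their centre line; the grasp point (between the pads) lies 19 mm behind it; z points along the fingers, y is the line along which they close (so a half turn about z gives the same grasp; the last joint's range is limited). The gripper opens to 85 mm and grips with 20 to 120 N. Pads are 22 mm wide; open, the fingers measure 114 mm over their backs; the gripper's body (76 mm by 85 mm) begins 54 mm behind the grasp point. The pads swing forward as they close: fully open they stand 13 mm farther back than shut.
Start: joints at [-1.463, 0.053, 1.613, -0, 1.476, -0.119], TCP at [0.141, -0.609, 0.231] pointing down, gripper open.
Joint ranges: [-3.01, 3.01], [-1.01, 2.22], [0.06, 2.58], [-1.02, 4.17], [0.09, 2.62], [-3.14, 3.14]. Speed limits (rad/s): [2.57, 2.57, 3.14, 3.14, 3.14, 3.14].

INTERFACE

Orientations are given as a rotation vector (axis times angle).
In Python, from plant import ctrl gives the robot as it stands. The module is installed in compiled form; this text tells all that it offers.
- The arm moves only by the shell command python3 -m creep 'ROWS'. ROWS is JSON, a list of rows, each a list of 7 numbers: the finger opening in cm, from 0 to 8.54, then the shift along the world's x, y, z in cm, then the turn, a rotation vector about the world's x, y, z in rad. A call has 1 to 20 rows; each row is the pose to reach, as a shift and turn from the pose commanded when the call began; what a row does not reach only later rows make up. A row lasts 1/8 s, in which the tool goes at most 62.5 mm and 10.7 degrees, less where a joint would pass 70% of its speed; a pose out of reach is approached as far as the arm can. A call with a gripper value outside its range is refused whole. The fingers move at their own pace and stop on an object; the grip force is fixed at half the most. Time passes only in rows, so rows that repeat a pose let the fingers close. It gives the time, the measured TCP pose, the force, the opening and the grip force at its end, in the units of the state.
- ctrl.observe(): the state, without advancing time (a new reading comes with each control period).
- ctrl.snapshot(name): name is "scene" or "top" or "wrist"; returns a dict with "pixels" (384x512x3 uint8, red, green, blue), "fx", "fy", "cx", "cy" (pixels), "T" (4x4, takes a point from camera to world coordinates); the wrist camera has in their place "hand_eye" (4x4, takes a point from camera to tool coordinates, whose origin is the TCP and whose axes are the flange's). Camera axes: x right, y down, z forward; pixel columns grow to the right and rows downward; lengths in m; the calibration is good to about 2 mm. A picture is of the moment at which its call begins: read the wrist's pose just before it. There is no depth.
- ctrl.finish_job(): hands the job in; it is judged then, once.
The state is a dict: "t": time; "q": joint angles; "joint_vel": joint speeds; "effort": joint torques, N m; "tool_pos": TCP position; "orientation": TCP orientation; "wrist_force": force on the tool from outside, world axes, zero at the start; "torque": the same for the moment, N m; "width": opening from 0.0 (shut) to 1.0 (fully open); "grasp_force": force on a finger pad.
Only numpy, scipy, OpenCV 4.12 (cv2) and the standard library are available. Lean on these libraries where they do the work, as an engineer would, in place of code of your own. Each camera call takes 0.05 s, during which the arm holds its last target. There are 200 camera calls.

TASK

Take the leather punch that stands on the round white punching board and put it back, tube down, in the one hole of the graded rack that fits its tube, fully home with its shoulder down on the wood. The wooden strip may sit a little off in its tray, so feel for the hole gently, without striking the rack or squashing the foam under the strip flat (well under 20 N). Leave the two punches on the black pad, the thread spool and the heel block where they are.

Things in the scene. Friction and masses are not known exactly. Their poses are not given: they have to be found in the camera images.
- rack: punch rack fixed to the bench: dark steel tray 274 x 64 mm with low end lips, 8 mm of foam and on it a pale wooden strip 232 x 52 x 36 mm with a row of 5 graded holes. Origin: centre of the tray's underside; x along the row, smallest to largest hole; z up; strip top at z = 50. The strip is clamped anywhere from -12 to +12 mm along x, unmeasured; it sinks 1 mm per 2 N pressed, 8 mm at most.
- rack_row (a point): centre of the tray, 50 mm above its underside; axes as rack. Holes for tubes of 12, 15, 18, 21, 24 mm: centres at y = 0, x = -96, -48, 0, 48, 96 mm plus the strip's shift, which a light push does not alter. Each is 1.5 mm wider than its tube, 33 mm deep, bevelled 1 mm. All five are empty. Feel for it: rest the foot lightly and slide.
- board: round white plastic punching board, 90 mm across, 6 mm thick, fixed; origin at the centre of its underside. One punch stands on it.
- pad: black rubber pad 70 x 130 x 6 mm, fixed, on the robot's right; origin at the centre of its underside. The two other punches stand on it.
- punch_a_mid (a point): leather punch, 15 mm, loose, upright on its foot, on the board or on the pad: bright steel tube 15 mm across, 30 mm long, foot bevelled 1 mm; above it a round dark knurled grip 28 mm across, 48 mm tall, with brass bands; its flat underside is the shoulder. 78 mm tall, about 120 g. Point: on the axis, 39 mm above the foot (the grip's middle is 15 mm higher); z up along it.
- punch_b_mid (a point): leather punch, 18 mm, loose, upright on its foot, on the board or on the pad: bright steel tube 18 mm across, 30 mm long, foot bevelled 1 mm; above it a round dark knurled grip 28 mm across, 48 mm tall, with brass bands; its flat underside is the shoulder. 78 mm tall, about 120 g. Point: on the axis, 39 mm above the foot (the grip's middle is 15 mm higher); z up along it.
- punch_c_mid (a point): leather punch, 21 mm, loose, upright on its foot, on the board or on the pad: bright steel tube 21 mm across, 30 mm long, foot bevelled 1 mm; above it a round dark knurled grip 28 mm across, 48 mm tall, with brass bands; its flat underside is the shoulder. 78 mm tall, about 120 g. Point: on the axis, 39 mm above the foot (the grip's middle is 15 mm higher); z up along it.
- spool: loose wooden spool of brown thread, 44 mm across, 60 mm tall, standing on the bench at the near side; origin at the centre of its underside; bystander
- heel: loose stacked leather heel block 62 x 66 x 24 mm on the bench at the near side; origin at the centre of its underside; bystander
Not all that is in view belongs to the job. What is shaped like the part that bears punch_c_mid but purple is not meant. What is shaped like the part that bears punch_b_mid but pink is not meant.

How it is judged:
By the outcome, as a careful person would: the job done as asked, in the order asked, and still so for the second after the job is handed in, with the robot touching nothing.
It also fails if it takes over 58 s, if anything falls off the work surface, if the arm or the gripper's body presses on something with over 40 N, if the wrist force passes 120 N, or if a joint passes its speed limit or range.

## Working session

There is one attempt and no reset: what is moved stays moved. The work goes in short steps, Python scripts to look and compute and a shell command to move; the robot and the scene stay as the last step left them, time stands still between calls to the robot, and variables do not carry over. Pictures are saved under pics/ and viewed, at most 10 in all, crops included, and the job is handed in when it is done.

```bash
mkdir -p pics; cat > h.py <<'E'
import numpy as np,cv2
from plant import ctrl
from scipy.spatial.transform import Rotation as R
def snap(n,f):
    o=ctrl.observe();s=ctrl.snapshot(n)
    if n=="wrist":
        T=np.eye(4);T[:3,:3]=R.from_rotvec(o['orientation']).as_matrix();T[:3,3]=o['tool_pos'];s['T']=T@np.array(s['hand_eye'])
    cv2.imwrite(f'pics/{f}.png',s['pixels'][:,:,::-1])
    np.savez(f'{f}.npz',p=s['pixels'],K=[s['fx'],s['fy'],s['cx'],s['cy']],T=s['T'])
def at(f,u,v,z):
    d=np.load(f'{f}.npz');fx,fy,cx,cy=d['K'];T=d['T']
    r=T[:3,:3]@[(u-cx)/fx,(v-cy)/fy,1];return T[:3,3]+r*(z-T[2,3])/r[2]
def px(f,P):
    d=np.load(f'{f}.npz');fx,fy,cx,cy=d['K'];T=np.linalg.inv(d['T']);c=T[:3,:3]@P+T[:3,3]
    return fx*c[0]/c[2]+cx,fy*c[1]/c[2]+cy
def crop(f,x0,y0,x1,y1,k,out):
    p=np.load(f'{f}.npz')['p'][y0:y1,x0:x1,::-1];cv2.imwrite(f'pics/{out}.png',cv2.resize(p,None,fx=k,fy=k,interpolation=cv2.INTER_CUBIC))
E
python3 - <<'E'
from h import *
snap("scene","s0");snap("top","t0")
a=np.load('s0.npz')['p'];b=np.load('t0.npz')['p']
cv2.imwrite('pics/both.png',np.vstack([cv2.resize(x,(400,300)) for x in(a,b)])[:,:,::-1])
for f in('s0','t0'):
    d=np.load(f+'.npz');print(d['K'],d['T'].round(3))
o=ctrl.observe();print(o)
E
```

```text
[370.02851741 370.02851741 259.17513149 187.69259281] [[-0.894 -0.278  0.351  0.053]
 [-0.447  0.517 -0.73   0.847]
 [ 0.022 -0.81  -0.587  0.732]
 [ 0.     0.     0.     1.   ]]
[410.48470232 410.48470232 250.34621666 192.51956378] [[-0.003 -0.985  0.172  0.267]
 [-1.    -0.    -0.018  0.023]
 [ 0.018 -0.172 -0.985  1.05 ]
 [ 0.     0.     0.     1.   ]]
{'t': 0.1, 'q': array([-1.46302875e+00,  5.33026429e-02,  1.61413595e+00,  1.43600572e-06,
        1.47599119e+00, -1.18987136e-01]), 'joint_vel': array([-1.90284156e-06, -7.55421293e-04, -2.25483051e-03, -4.04540258e-04,
        3.10312223e-04,  4.79618227e-04]), 'effort': array([-2.44549719e-04, -3.94901884e+01, -3.71362209e+01, -1.00209220e-04,
        3.95140683e-03,  9.91248726e-06]), 'tool_pos': array([ 0.14045914, -0.60844592,  0.23019102]), 'orientation': array([-3.11959731e+00, -3.55214816e-01, -1.84229426e-05]), 'wrist_force': array([ 0.35138203,  0.01849265, -0.30824682]), 'torque': array([ 0.02106287,  0.02213728, -0.04555586]), 'grasp_force': 0.0, 'width': 1.0060644215172283}
```

View pics/t0.png

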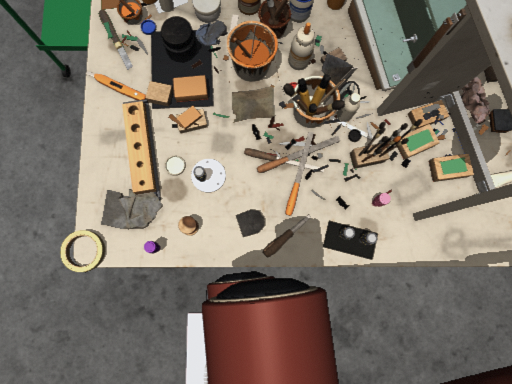

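View pics/s0.png

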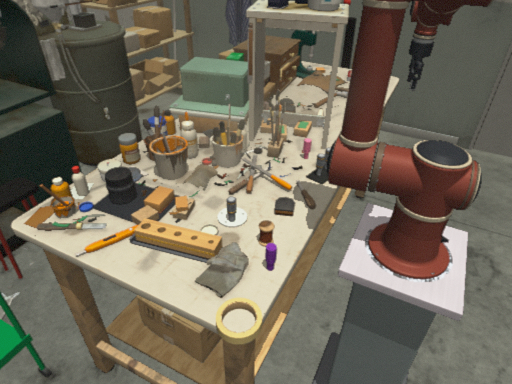

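The top view shows the target punch on the white board at (202,174). The pad at (350,240) holds two punches, at about (348,233) and (370,238). The lookalikes are pink (382,199) and purple (151,247), and the spool is at (189,225). The rack is at (139,146). I choose the punch on the board and will check it close up.

```bash
python3 - <<'E'
from h import *
d=np.load('t0.npz')['p'];s=np.load('s0.npz')['p']
c=lambda p,x0,y0,x1,y1,w,h:cv2.resize(p[y0:y1,x0:x1,::-1],(w,h),interpolation=cv2.INTER_CUBIC)
A=c(d,115,95,235,195,720,600)
cv2.imwrite('pics/c1.png',A)
B=c(s,125,185,265,265,770,440)
cv2.imwrite('pics/c2.png',B)
E
```

```text
(no output)
```

View pics/c1.png

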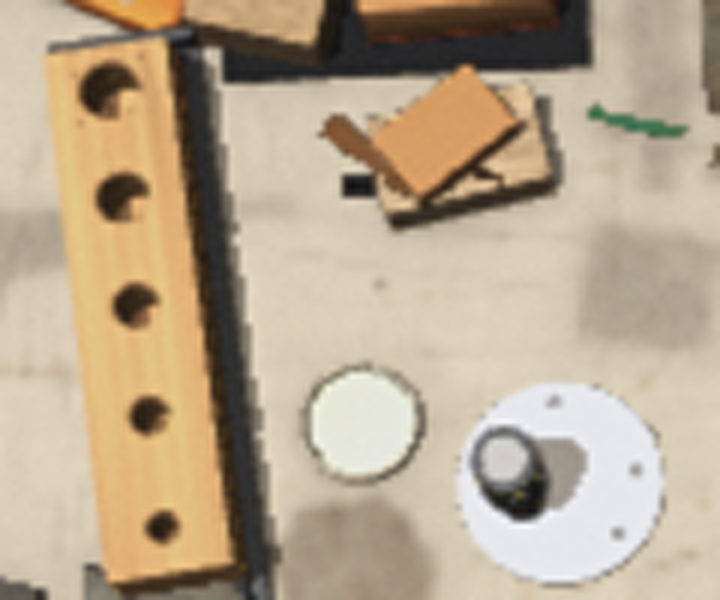

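View pics/c2.png

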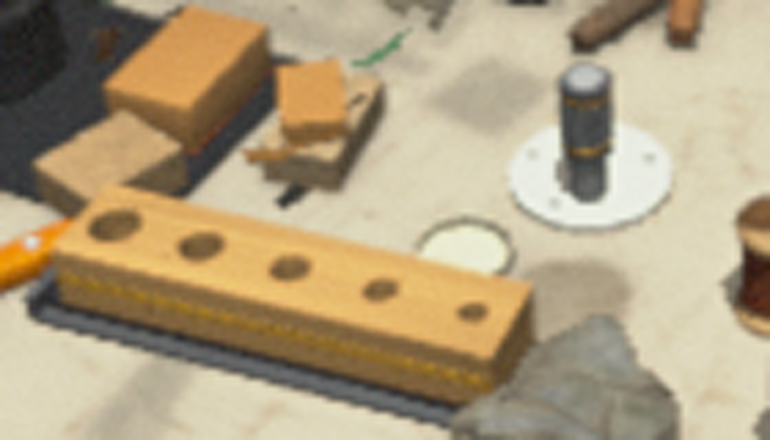

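```bash
python3 - <<'E'
from h import *
t=lambda u,v,z:at('t0',115+u/6-.4,95+v/6-.4,z)
s=lambda u,v,z:at('s0',125+u/5.5-.4,185+v/5.5-.4,z)
np.set_printoptions(precision=4,suppress=True)
a=[t(*p,.05) for p in[(110,90),(123,197),(135,306),(149,415),(162,526)]]
b=[s(*p,.05) for p in[(116,225),(202,246),(291,267),(382,290),(473,312)]]
for x,y in zip(a,b):print(x,y,(x-y)[:2])
print([np.linalg.norm(a[0]-a[4]),np.linalg.norm(b[0]-b[4])])
print('punch',t(503,456,.084),s(586,76,.084),'board',t(560,482,.006),s(591,174,.006))
d=np.load('s0.npz');pT=t(503,456,.084)
print('rack lips', t(190,35,.006),t(255,598,.006))
D=d['T'];c=D[:3,3];print('range',np.linalg.norm(c-pT))
# tube/grip widths in scene: enlarge
p=d['p'].astype(int)
for v in range(196,224):print(v,p[v,222:242].sum(1)//3)
E
```

```text
[0.656  0.3037 0.05  ] [0.6544 0.3026 0.05  ] [0.0017 0.0011]
[0.6086 0.296  0.05  ] [0.6073 0.295  0.05  ] [0.0013 0.001 ]
[0.5609 0.2888 0.05  ] [0.5599 0.2869 0.05  ] [0.001 0.002]
[0.5141 0.281  0.05  ] [0.5119 0.2796 0.05  ] [0.0022 0.0014]
[0.4671 0.2736 0.05  ] [0.4654 0.2719 0.05  ] [0.0017 0.0017]
[np.float64(0.19131774561367926), np.float64(0.19142989305581382)]
punch [0.489  0.1301 0.084 ] [0.4874 0.1259 0.084 ] board [0.4955 0.1139 0.006 ] [0.4932 0.114  0.006 ]
rack lips [0.6991 0.2817 0.006 ] [0.4445 0.2436 0.006 ]
range 1.0601023427432663
196 [201 201 202 200 200 198 185 166 157 161 165 184 195 197 202 204 204 205
 205 209]
197 [197 198 200 198 200 188 162 164 180 183 180 166 159 175 199 202 203 205
 207 208]
198 [193 197 194 198 182 153 162 187 189 192 192 186 163 138 173 201 204 205
 206 208]
199 [178 183 186 183 150 127 163 192 196 194 193 185 155 117 162 203 208 204
 207 208]
200 [172 179 183 176 141 103 130 170 189 189 182 148 113 110 165 208 208 208
 207 208]
201 [172 174 185 180 138  81  92 116 128 131 123 106  83  97 164 208 208 206
 207 208]
202 [174 180 193 1
[... 1195 characters left out ...]
232]
216 [232 232 232 217 145 128 105  77  77  82  81  80  87 169 235 233 232 231
 231 233]
217 [232 232 233 218 153 129 105  77  83  89  97  91  94 171 233 233 232 232
 232 231]
218 [232 232 231 230 205 138 103  80  93  96 101  96  96 171 234 232 232 230
 233 232]
219 [232 232 231 233 218 150 115  86  94 100  99  93  98 175 234 234 233 230
 231 231]
220 [231 232 231 231 230 224 196 115  91  94  96 101 139 211 234 233 232 231
 233 231]
221 [234 232 225 203 212 232 233 201 137 122 129 149 194 229 234 232 231 232
 231 232]
222 [234 233 228 209 212 232 233 232 225 223 224 227 228 233 232 232 233 232
 233 233]
223 [217 231 232 229 229 233 233 234 234 233 233 233 233 233 234 233 233 233
 232 225]
```

```bash
python3 -m creep '[[8,3,6,0,0,0,0],[8,5.5,12,0,0,0,0],[8,8,18,0,0,0,0],[8,11,24,0,0,0,0],[8,13,30,0,0,0,0],[8,16,36,0,0,0,0],[8,19,42,0,0,0,0],[8,21,48,0,0,0,0],[8,24,54,0,0,0,0],[8,26,60,0,0,0,0],[8,26,65,0,0,0,0],[8,26,69,0,0,0,0],[8,26,72,0,0,0,0],[8,26,72,0,0,0,0],[8,26,72,0,0,0,0]]'; python3 - <<'E'
from h import *
np.set_printoptions(precision=4,suppress=True)
snap("wrist","w1");print(ctrl.snapshot("wrist")['hand_eye']);d=np.load('w1.npz');print(d['K'],d['T'])
print(px('w1',[.488,.128,.084]),px('w1',[.488,.128,.006]),ctrl.observe()['tool_pos'])
E
```

```text
t: 1.98
tool_pos: [0.4004, 0.1105, 0.231]
orientation: [3.121, 0.355, -0.001]
wrist_force: [-0.1, -0.8, -0.4]
width: 0.935
grasp_force: 0.0
[[ 0.0004 -0.9584 -0.2855  0.0705]
 [ 1.      0.0003  0.0003  0.0003]
 [-0.0002 -0.2855  0.9584 -0.1422]
 [ 0.      0.      0.      1.    ]]
[305.291  305.291  257.1739 189.1549] [[ 0.2251 -0.9336 -0.2787  0.4692]
 [-0.9743 -0.2155 -0.0649  0.1262]
 [ 0.0005  0.2862 -0.9582  0.3732]
 [ 0.      0.      0.      1.    ]]
(np.float64(259.7240660703036), np.float64(76.06290041456457)) (np.float64(259.1368244470273), np.float64(80.79096075918218)) [0.4006 0.1101 0.2312]
```

View pics/w1.png

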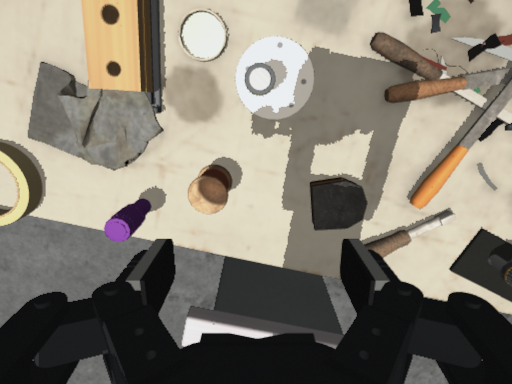

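The wrist view shows the punch top at (260,79) on the white board, with the spool at (209,190) and the heel at (338,205). I'll tilt the wrist to see the tube from the side.

```bash
python3 -m creep '[[8,0,-4,-3,0.15,0,0],[8,0,-7,-6,0.3,0,0],[8,0,-9,-9,0.45,0,0],[8,0,-9,-12,0.6,0,0],[8,0,-9,-12,0.6,0,0],[8,0,-9,-12,0.6,0,0]]'; python3 - <<'E'
from h import *
np.set_printoptions(precision=4,suppress=True)
print('w1 punch',at('w1',260,79,.084))
snap("wrist","w2")
u,v=px('w2',[.488,.128,.045]);print(u,v,ctrl.observe()['tool_pos'])
u,v=int(u),int(v);x0=max(u-60,0);y0=max(v-50,0);print(x0,y0);crop('w2',x0,y0,x0+130,y0+100,6,'w2c')
E
```

```text
t: 2.82
tool_pos: [0.4011, 0.0204, 0.1124]
orientation: [-2.53, -0.287, -0.091]
wrist_force: [-0.3, 0.2, 0.5]
width: 0.937
grasp_force: 0.0
w1 punch [0.4857 0.1272 0.084 ]
218.43512425375 64.67040037519185 [0.4016 0.0207 0.1131]
158 14
```

View pics/w2c.png

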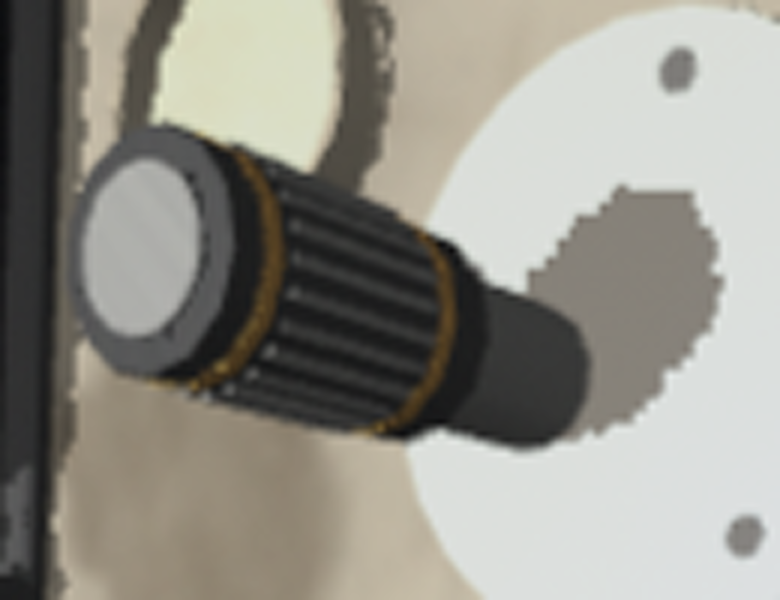

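```bash
python3 - <<'E'
from h import *
np.set_printoptions(precision=4,suppress=True)
o=lambda u,v:(158+u/6-.4,14+v/6-.4)
print('top',at('w2',*o(155,252),.084),'foot-ish',at('w2',*o(528,372),.008))
base=at('w2',*o(155,252),.084)
n=np.array([-.3,.95])
def ext(x,y,z,r):
    a=np.linspace(0,6.283,200);P=[px('w2',np.array([x+r*np.cos(t),y+r*np.sin(t),z])) for t in a]
    P=(np.array(P)+.4-[158,14])*6;q=P@n;return q.min(),q.max(),P.mean(0)
for z,r in((.084,14),(.060,14),(.042,14),(.030,7.5),(.030,9),(.030,10.5),(.010,7.5),(.010,9),(.010,10.5)):
    a,b,m=ext(base[0],base[1],z,r/1000);print(z,2*r,round(a),round(b),round(b-a),m)
E
```

```text
top [0.4859 0.1253 0.084 ] foot-ish [0.4867 0.1276 0.008 ]
0.084 28 60 320 260 [156.6625 250.3855]
0.06 28 74 311 237 [300.8386 298.6417]
0.042 28 83 306 223 [393.4686 329.6333]
0.03 15.0 140 254 114 [448.2441 348.9352]
0.03 18 128 265 137 [448.4066 348.8021]
0.03 21.0 116 277 160 [448.5967 348.6551]
0.01 15.0 145 252 107 [531.9832 376.837 ]
0.01 18 134 263 129 [532.1321 376.7183]
0.01 21.0 123 273 150 [532.3061 376.5875]
```

```bash
python3 - <<'E'
from h import *
p=np.load('w2.npz')['p'].astype(np.float32).mean(2)
n=np.array([-.3,.95]);n/=np.linalg.norm(n)
for z in (.012,.015,.018,.021,.024,.065,.055):
    c=np.array(px('w2',np.array([.4864,.1265,z])))
    s=np.arange(-24,24.1,1.);m=(c+s[:,None]*n).astype(np.float32)
    print(z,c.round(1),cv2.remap(p,m[None,:,0],m[None,:,1],cv2.INTER_LINEAR)[0].astype(int))
    pr=[round(np.ptp([np.dot(px('w2',np.array([.4864+r*np.cos(t),.1265+r*np.sin(t),z])),n) for t in np.linspace(0,6.28,100)]),1) for r in(.0075,.009,.0105,.014)];print(pr)
crop('w2',225,55,265,95,15,'w2d')
E
```

```text
0.012 [243.9  75.2] [208 179 160 178 170 128 128 127 128 128 128 123  94  62  56  56  56  56
  56  56  55  56  55  55  55  54  53  53  52  52  50  48  47  45  44  43
  67 137 202 220 220 220 220 220 220 220 220 220 220]
[np.float64(18.0), np.float64(21.7), np.float64(25.3), np.float64(33.7)]
0.015 [241.9  74.6] [219 219 219 219 216 211 203 172 127 128 128 132  99  55  56  56  57  56
  56  56  56  55  55  54  54  54  53  53  52  51  49  48  46  45  44  43
  42 131 209 220 220 220 220 220 220 220 220 220 220]
[np.float64(18.2), np.float64(21.9), np.float64(25.5), np.float64(34.0)]
0.018 [239.8  73.9] [219 219 219 219 219 220 220 216 209 212 218 201 127  59  56  56  56  56
  56  56  56  55  55  55  54  54  52  52  52  51  50  48  46  45  45  43
  58 126 196 220 220 220 220 220 220 221 220 220 220]
[np.float64(18.4), np.float64(22.1), np.float64(25.7), np.float64(34.3)]
0.021 [237.8  73.2] [219 219 219 219 219 219 220 219 219 220 220 198 109  59  56  56  56  55
  52  48  43  39  38  38  38  38  37  35  35  33  35  40  42  44  43  43
  50 105 184 220 220 220 220 220 220 220 220 220 220]
[
[... 250 characters left out ...]
 218 220 220 220 220 220 220 220 220 220]
[np.float64(18.7), np.float64(22.5), np.float64(26.2), np.float64(35.0)]
0.065 [201.8  61.1] [212 210 208 197 138  56  53  44  48  54  39  30  34  35  40  44  51  57
  58  62  63  59  60  58  58  57  61  58  61  56  66  66  62  57  56  54
  49  46  43  37  32  47  71  73  51  90 130 135 135]
[np.float64(21.6), np.float64(25.9), np.float64(30.2), np.float64(40.4)]
0.055 [210.9  64.2] [ 86  95  98  89  87  78  56  49  44  52  44  33  41  55  49  35  30  39
  51  48  33  29  33  46  53  41  28  28  38  53  47  29  27  38  50  44
  30  31  44  46  43  50  54  54  75 106 126 127 129]
[np.float64(20.8), np.float64(25.0), np.float64(29.2), np.float64(38.9)]
```

View pics/w2d.png

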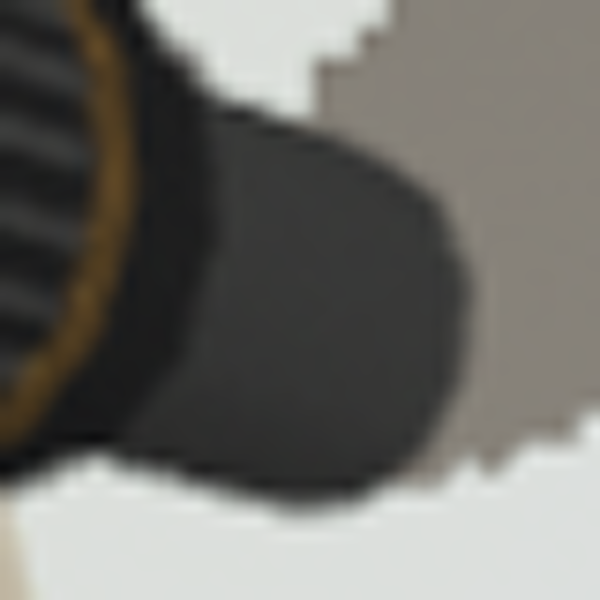

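The grip measures true against the model (40.9 px seen, 40.4 px expected). The tube is 25.3 px wide, against 25.7 px for 21 mm and 22.1 px for 18 mm, so it is the 21 mm punch. Its hole is the 4th, near (0.608, 0.2955). Next I grasp it.

```bash
python3 -m creep '[[8,2,3,3,-0.15,0,0],[8,4,6,6,-0.3,0,0],[8,6,9,9,-0.45,0,0],[8,8.6,10.65,9,-0.6,0,0],[8,8.6,10.65,9,-0.6,0,0],[8,8.6,10.65,6,-0.6,0,0],[8,8.6,10.65,3,-0.6,0,0],[8,8.6,10.65,0,-0.6,0,0],[8,8.6,10.65,-2,-0.6,0,0],[8,8.6,10.65,-4,-0.6,0,0],[8,8.6,10.65,-5.5,-0.6,0,0],[8,8.6,10.65,-6.7,-0.6,0,0],[8,8.6,10.65,-6.7,-0.6,0,0],[8,8.6,10.65,-6.7,-0.6,0,0]]'; python3 -c "
from h import *
snap('wrist','w3')"
```

```text
t: 4.62
tool_pos: [0.4871, 0.1276, 0.045]
orientation: [-3.121, -0.355, -0.002]
wrist_force: [0.1, 0.2, 0.3]
width: 0.934
grasp_force: 0.0
```

View pics/w3.png

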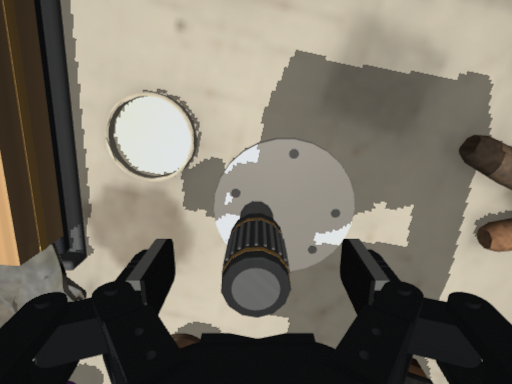

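The punch stands centred between the fingers, its top at (255,290). I close, lift and look at the numbers.

```bash
python3 -m creep '[[5,0,0,0,0,0,0],[2.5,0,0,0,0,0,0],[2,0,0,0,0,0,0],[2,0,0,0,0,0,0],[2,0,0,0,0,0,0],[2,0,0,0,0,0,0],[2,0,0,1,0,0,0],[2,0,0,3,0,0,0],[2,0,0,6,0,0,0],[2,0,0,9,0,0,0],[2,0,0,12,0,0,0],[2,0,0,12,0,0,0],[2,0,0,12,0,0,0]]'
```

```text
t: 6.3
tool_pos: [0.4857, 0.1274, 0.163]
orientation: [-3.121, -0.355, 0.003]
wrist_force: [-0.6, 0.8, -0.5]
width: 0.31
grasp_force: 58.9
```

```bash
python3 -m creep '[[2,2,4,0,0,0,0],[2,4,8,0,0,0,0],[2,6,12,0,0,0,0],[2,8,15,0,0,0,0],[2,8.1,16.3,0,0,0,0],[2,8.1,16.3,-2,0,0,0],[2,8.1,16.3,-2,0,0,0],[2,8.1,16.3,-2,0,0,0],[2,8.1,16.3,-2,0,0,0]]'; python3 - <<'E'
from h import *
print(ctrl.observe()['wrist_force'])
snap('wrist','w4')
for P in ([.656,.3037,.05],[.608,.2955,.05],[.560,.288,.05]):print(px('w4',np.array(P)))
E
```

```text
t: 7.42
tool_pos: [0.5677, 0.29, 0.1449]
orientation: [-3.121, -0.354, -0.001]
wrist_force: [0.7, 0.3, -1.1]
width: 0.309
grasp_force: 59.2
[ 0.69755135  0.25431456 -1.13928954]
(np.float64(265.52819843539834), np.float64(71.72576564205013))
(np.float64(261.4367518394954), np.float64(138.91815978835336))
(np.float64(256.96484048171305), np.float64(198.48315140379898))
```

View pics/w4.png

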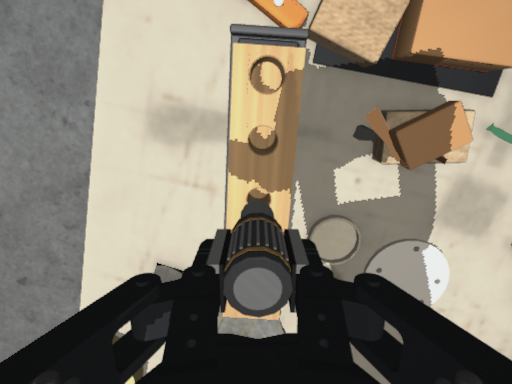

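The wrist view shows the target hole at (263,139), the largest hole at (267,75) and the held punch's top at (258,288).

```bash
python3 - <<'E'
from h import *
np.set_printoptions(precision=4,suppress=True)
print('hole',at('w4',263,139.3,.05),'big',at('w4',267,74.7,.05))
t=ctrl.observe()['tool_pos'];print('tcp',t)
for v in(284,288,292):print('top of punch',at('w4',258,v,t[2]+.039))
# strip edges along image rows
p=np.load('w4.npz')['p'].astype(int)
for v in (100,110,120,162):print(v,p[v,222:236].sum(1)//3,p[v,286:312].sum(1)//3)
for v in (139,):print(p[v,240:285].sum(1)//3)
print(p[115:165,256].sum(1)//3, p[115:165,263].sum(1)//3)
E
```

```text
hole [0.608  0.2943 0.05  ] big [0.6543 0.3022 0.05  ]
tcp [0.5679 0.2902 0.1451]
top of punch [0.5693 0.2896 0.1841]
top of punch [0.5675 0.2892 0.1841]
top of punch [0.5657 0.2888 0.1841]
100 [209 209 209 208 209 195 143  94 137 186 198 198 199 200] [104 103 101 102 103 104 104 105 105 105 107 109 113 115 117 119 119 118
 117 117 116 115 115 116 115 115]
110 [198 198 199 198 198 177 113 104 157 198 198 198 200 201] [103 102 103 104 105 105 105 105 106 107 109 113 115 116 117 116 117 117
 116 116 116 116 116 115 116 116]
120 [166 168 169 169 170 151  93 125 176 198 199 200 201 202] [103 103 104 106 105 105 105 106 107 107 106 106 110 116 115 114 114 114
 115 114 115 115 115 115 115 115]
162 [211 211 211 199 149 101 116 114 115 115 117 119 120 122] [107 106 106 106 106 106 106 108 113 118 119 120 120 119 120 120 119 120
 120 120 120 120 119 120 119 119]
[200 198 197 197 196 195 191 158  75  64  96 113 110 108 106 105 107 107
 107 106 107 107 107 107 107 105 102 101 106 110 111 110 109 106  88  46
  50  72 102 118 115 111 108 106 105]
[195 195 195 195 195 195 195 195 195 194 193 167 104 100 105 119 140 129
 106 105 106 106 106 106 107 106 107 107 107 107 107 102  81  56  58  56
  57  58  74  96 105 110 110 109 109 109 109 109 109 108] [193 194 194 194 194 194 193 194 194 188 172 176 188 188 189 188 188 188
 188 187 188 188 176 131 107 107 107 107 107 108 108 107 108  93  53  54
  57  59  57  66  88 106 114 114 114 114 114 113 114 114]
```

```bash
python3 -m creep '[[2,2,0.2,0,0,0,0],[2,4,0.45,0,0,0,0],[2,4,0.45,-2,0,0,0],[2,4,0.45,-4,0,0,0],[2,4,0.45,-4.8,0,0,0],[2,4,0.45,-5.2,0,0,0],[2,4,0.45,-5.4,0,0,0],[2,4,0.45,-5.6,0,0,0],[2,4,0.45,-5.8,0,0,0],[2,4,0.45,-5.8,0,0,0],[2,4,0.45,-5.8,0,0,0]]'
```

```text
t: 8.85
tool_pos: [0.6076, 0.2951, 0.0865]
orientation: [-3.121, -0.355, -0.0]
wrist_force: [0.7, -0.3, -0.7]
width: 0.316
grasp_force: 59.2
```

No contact force with the foot 2.5 mm below the top, so it seems to be in. I go on down gently.

```bash
python3 -m creep '[[2,0,0,-0.1,0,0,0],[2,0,0,-0.2,0,0,0],[2,0,0,-0.3,0,0,0],[2,0,0,-0.4,0,0,0],[2,0,0,-0.4,0,0,0]]'
```

```text
t: 9.48
tool_pos: [0.6074, 0.295, 0.0821]
orientation: [3.121, 0.355, -0.0]
wrist_force: [-0.3, 0.2, -1.1]
width: 0.314
grasp_force: 59.2
```

```bash
python3 -m creep '[[2,0,0,-0.3,0,0,0],[2,0,0,-0.6,0,0,0],[2,0,0,-0.9,0,0,0],[2,0,0,-1.2,0,0,0],[2,0,0,-1.5,0,0,0],[2,0,0,-1.8,0,0,0],[2,0,0,-2,0,0,0],[2,0,0,-2,0,0,0]]'
```

```text
t: 10.48
tool_pos: [0.6074, 0.295, 0.062]
orientation: [3.121, 0.356, -0.001]
wrist_force: [-1.2, 0.1, -0.9]
width: 0.318
grasp_force: 59.2
```

```bash
python3 -m creep '[[2,0,0,-0.1,0,0,0],[2,0,0,-0.2,0,0,0],[2,0,0,-0.3,0,0,0],[2,0,0,-0.4,0,0,0],[2,0,0,-0.4,0,0,0],[2,0,0,-0.4,0,0,0]]'
```

```text
t: 11.22
tool_pos: [0.6076, 0.295, 0.0584]
orientation: [-3.121, -0.356, -0.0]
wrist_force: [-0.4, -0.5, -0.2]
width: 0.31
grasp_force: 59.2
```

```bash
python3 -m creep '[[2,0,0,-0.1,0,0,0],[2,0,0,-0.15,0,0,0],[2,0,0,-0.15,0,0,0],[2,0,0,-0.15,0,0,0]]'
```

```text
t: 11.72
tool_pos: [0.6077, 0.2951, 0.0571]
orientation: [-3.121, -0.355, -0.001]
wrist_force: [-0.9, -0.5, 0.5]
width: 0.316
grasp_force: 59.2
```

```bash
python3 -m creep '[[2,0,0,-0.1,0,0,0],[2,0,0,-0.15,0,0,0],[2,0,0,-0.15,0,0,0],[2,0,0,-0.15,0,0,0]]'
```

```text
t: 12.22
tool_pos: [0.6077, 0.2951, 0.0556]
orientation: [-3.121, -0.356, -0.001]
wrist_force: [-2.1, 0.4, 4.5]
width: 0.314
grasp_force: 59.2
```

The force rises as the foam sinks, so the shoulder is down on the wood. I ease up, open and withdraw.

```bash
python3 -m creep '[[2,0,0,0.15,0,0,0],[2,0,0,0.15,0,0,0],[3,0,0,0.15,0,0,0],[4,0,0,0.15,0,0,0],[5.5,0,0,0.15,0,0,0],[5.5,0,0,0.15,0,0,0],[5.5,0,0,0.15,0,0,0],[5.5,0,0,1,0,0,0],[5.5,0,0,3,0,0,0],[5.5,0,0,6,0,0,0],[5.5,0,0,10,0,0,0],[5.5,-3,0,14,0,0,0],[5.5,-5,0,14,0,0,0],[5.5,-5,0,14,0,0,0],[5.5,-5,0,14,0,0,0]]'; python3 - <<'E'
from h import *
snap('wrist','w5');snap('scene','s5')
w=np.load('w5.npz')['p'];s=np.load('s5.npz')['p']
u,v=map(int,px('w5',np.array([.608,.295,.07])));print(u,v)
y=max(v-60,0);a=cv2.resize(w[y:y+150,max(u-75,0):max(u-75,0)+150],(395,395),interpolation=2)
b=cv2.resize(s[170:290,110:250],(400,395),interpolation=2)
cv2.imwrite('pics/end.png',np.hstack([a,b])[:,:,::-1])
u,v=px('w5',np.array([.608,.295,.098]));print(u,v,max(int(u)*0,0),y)
E
```

```text
t: 14.1
tool_pos: [0.5579, 0.2949, 0.1957]
orientation: [3.121, 0.355, 0.001]
wrist_force: [-0.6, -0.4, -0.4]
width: 0.646
grasp_force: 0.0
269 124
271.2052996312659 127.54542220124743 0 64
```

View pics/end.png

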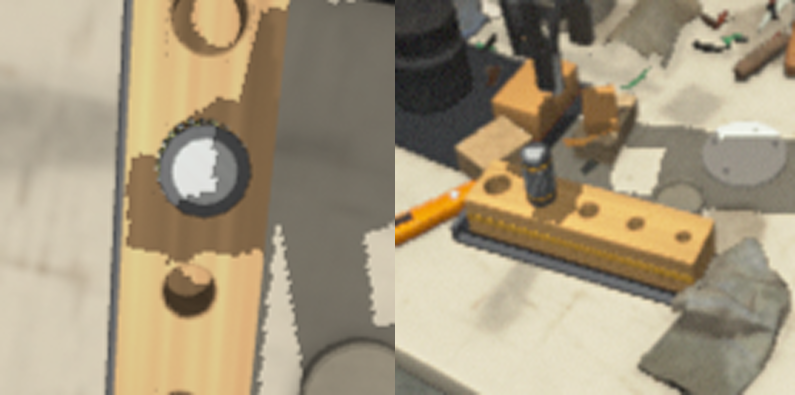

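The last picture shows the punch upright in the 4th hole with its shoulder on the wood, the gripper clear and the board empty.

```bash
python3 -c "
from plant import ctrl
print(ctrl.finish_job())"
```

```text
the job is handed in; nothing more can be done
None
```

The punch from the board measured about 21 mm; it now stands tube down in the rack's 21 mm hole, shoulder on the wood, pressed with under 6 N at the readings I took, and the job was handed in at about 14 s.

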